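# Unhook the hanging bearing basket and seat it in its nest

### The arm

A 7-joint arm with a two-finger parallel gripper is mounted at the origin on a cart in front of the work surface, level with it; the furniture and walls round the work are solid. World frame = base frame: x ahead of the robot, y to its left, z up, the work surface at z = 0. Lengths are in m, angles in degrees, forces in N, time in s.
With the tool pointing down it reaches from about 0.4 to 0.9 m from the base axis. Payload 5.6 kg.
Tool frame: the origin (TCP) lies on the centre line of the jaws, within the pads' length; the fingertips stand 8 mm ahead of it and the grasp point (between the pads) lies 11 mm behind it; y points along the fingers, x is the direction in which the jaws open and shut, and the axes are right-handed (so a half turn about y gives the same grasp; the last joint's range is limited). The gripper opens to 92 mm and grips with 3 to 60 N. Pads are 20 mm wide; open, the fingers measure 128 mm over their backs; the gripper's body (75 mm by 189 mm) begins 69 mm behind the grasp point.
Start: joints at [62.338, 26.786, -0.665, 91.828, 0.344, 61.387, -3.226], TCP at [0.277, -0.588, 0.223] pointing down, gripper open.
Joint ranges: [-144.91, 144.91], [-17.63, 115.5], [-89.93, 88.59], [15.96, 139.68], [-74.01, 254.01], [8.47, 105.57], [-167.45, 167.45]. Speed limits (degrees/s): [147.25, 147.25, 180, 180, 180, 180, 180].

### API

Orientations are given as a 3x3 rotation matrix whose columns are the frame's x, y, z axes.
In Python, from plant import env, viewer gives the robot as it stands.
- The arm moves only by the shell command python3 -m creep 'ROWS' [FORCE]. ROWS is JSON, a list of rows, each an object of numbers: "claw": the finger opening in mm, from 0 to 91.9; "x", "y", "z": the shift along the tool's x, y, z in mm; "rx", "ry", "rz": the turn, a rotation vector about the tool's x, y, z in rad. A call has 1 to 5 rows; each row shifts and turns the commanded pose from where the row before left it, along the tool's axes as they then stand; what a row does not reach is not made up. A row lasts 1/8 s, in which the tool goes at most 62.5 mm and 10.7 degrees, less where a joint would pass 70% of its speed; a pose out of reach is approached as far as the arm can. A call is refused whole if a number of a shift passes 62.5 or a number of a turn 0.188, either way. A call with a gripper value outside its range is refused whole. The fingers move at their own pace and stop on an object; FORCE is the grip in N (left out, the last holds). Time passes only in rows, so rows that do not move let the fingers close. It gives the time, the measured TCP pose, the force and the opening at its end, in the units of the state.
- env.state(): the state, without advancing time (a new reading comes with each control period).
- viewer.read_camera(name): name is "scene" or "side" or "wrist"; returns a dict with "pixels" (400x640x3 uint8, blue, green, red), "fx", "fy", "cx", "cy" (pixels), "R" (3x3) and "t" (3): a world point X has camera coordinates R X + t; the wrist camera has in their place "tool_from_camera" (4x4, takes a point from camera to tool coordinates, whose origin is the TCP and whose axes are the tool frame's). Camera axes: x right, y down, z forward; pixel columns grow to the right and rows downward; lengths in m; the calibration is good to about 2 mm. The wrist camera is an equidistant fisheye: a pixel r from the principal point sees the ray r / f radians off the axis. A picture is of the moment at which its call begins: read the wrist's pose just before it. There is no depth.
- env.close_job(): hands the job in, once; it reports no verdict.
The state is a dict: "time": time; "joint_positions": joint angles; "qvel": joint speeds; "joint_torque": joint torques, N m; "tool_pos": TCP position; "eef_rot": TCP orientation; "force": force on the tool from outside, world axes, zero at the start; "ft_torque": the same for the moment, N m; "opening": opening from 0.0 (shut) to 1.0 (fully open).
Only numpy, scipy, OpenCV 4.12 (cv2) and the standard library are available. Lean on these libraries where they do the work, as an engineer would, in place of code of your own. Each camera call takes 0.05 s, during which the arm holds its last target. There are 200 camera calls.

### The job

Take the basket with the bearing ring off the deep twin hooks and set it down fully home in the nest plate on the bench, with the ring still in it. The hooks lean by an unknown amount, so feel your way: lift the bar along the prongs and past their tips before drawing it out towards the robot, never forcing it against the hooks, and put it down gently without disturbing the tools and caps lying about.

Things in the scene. Friction and masses are not known exactly. Their poses are not given: they have to be found in the camera images.
- basket: Loose open grey sheet-metal basket, 70 (its x) x 150 (its y) x 30 mm high, walls 3 mm, with a steel upright 22 mm wide, 166 mm high at the middle of each short end, joined by a round bar. Origin: centre of the underside, z up. Weighs 0.16 to 0.25 kg. Hangs by the bar in the two hooks, underside about 30 mm above the bench, axes nearly parallel to hook_stand's.
- grip_block (a point): Middle of the gripping height of the black upright block on the middle of the basket's bar: 10 mm (basket x) x 34 mm (basket y), reaching from 156 to 202 mm above the basket's underside; this point is 185 mm above it. Pinch it across its 10 mm, from above: close lightly, so as not to push it against the hooks, then firmly (40 to 50 N). Hooks start 27 mm beside it.
- bar (a point): Centre of the basket's round steel hanging bar, 8 mm in diameter, along the basket's y between the uprights, 160 mm above the basket's underside. It lies in both hooks.
- hook_stand: Fixed steel stand. Origin on the bench below the hanging bar; x horizontal, from the front prongs to the posts (away from the robot), y along the bar, z up. Base 141 x 150 x 10 mm. It carries two equal U-shaped steel hooks, open upward, at y = -48 and +48 mm (8 mm wide in y). The basket may bear on hooks and stand with at most 12 N, its weight included.
- saddle (a point): Midway between the two hook bottoms, 186 mm up. Each hook has a front prong (x -14 to -6 mm) and a back (+6 to +14), 80 mm deep; slot 12 mm, so 4 mm play for the bar. Both lean rigidly together about a shaft along y, 184 mm up, by -0.36 to +0.36 rad (tops to the robot or to the posts), NOT reported, new each time. Raise the bar 90 to 95 mm, then draw it out along -x.
- support_arms (a point): Underside of the two arms that carry the hooks, 173 mm above the bench, at y = -58 and +58 mm (8 mm wide), from stand x = -7 to +92 mm, ending in posts at x = +84 mm. They lie over the rear of the hanging basket: its rim meets them if it is raised more than 105 mm before it is drawn out.
- ring: Steel bearing ring, 54 mm across, 12 mm high, lying loose in the basket, about 0.14 kg. Origin: centre of its underside.
- nest: Fixed grey metal plate on the bench, 96 (its x) x 176 (its y) x 4 mm, with dark lips round the edge, tops 12 mm above the bench, leaving a place of 76 x 156 mm for the basket (3 mm play all round), long side along its y, either way round. Origin: centre of its underside. Seated, the basket's underside is 4 mm above the bench. At most 40 N between them: touch down at 10 mm/s.
- spanner: Open spanner, 148 mm long, 9 mm high, lying on the bench; leave it alone.
- marker: Marker pen, 135 mm long, 15 mm high, lying on the bench; leave it alone.
- cap_2: Small black end cap, 32 x 17 x 17 mm, lying on the bench; leave it alone.
- cap_5: Small black end cap, 32 x 17 x 17 mm, lying on the bench; leave it alone.
- driver (a point): Lower tip of the power screwdriver hanging from the balance arm, 112 mm above the bench; it and its arm go straight up from here to over 400 mm, 20 mm thick and thicker higher up. Keep hand and arm clear of it: do not swing across at full reach.

How it is judged:
By the outcome, as a careful person would: the job done as asked, in the order asked, and still so for the second after the job is handed in, with the robot touching nothing.
It also fails if it takes over 72 s, if anything falls off the work surface, if the arm or the gripper's body presses on something with over 40 N, if the wrist force passes 120 N, or if a joint passes its speed limit or range.

## Working session

There is one attempt and no reset: what is moved stays moved. The work goes in short steps, Python scripts to look and compute and a shell command to move; the robot and the scene stay as the last step left them, time stands still between calls to the robot, and variables do not carry over. Pictures are saved under pics/ and viewed, about 8 in all and at most 12, crops included, and the job is handed in when it is done.

```bash
ls; mkdir -p pics
python3 - <<'E'
from plant import env, viewer
import cv2,numpy as np
s=env.state(); print(s)
for n in("scene","side","wrist"):
    c=viewer.read_camera(n); cv2.imwrite(f"pics/{n}0.png",c["pixels"])
    print(n,{k:np.round(v,4).tolist() for k,v in c.items() if k!="pixels"})
a=cv2.imread("pics/scene0.png");b=cv2.imread("pics/side0.png")
E
```

```text
pics
{'time': 0.0, 'joint_positions': array([62.33571555, 26.83321068, -0.66515396, 91.88043876,  0.34302729,
       61.3864121 , -3.22373094]), 'qvel': array([-2.12773183e-02, -1.48819763e-03,  9.88001874e-05,  3.07130894e-02,
       -4.87774598e-02,  1.55760068e-02,  3.29591644e-02]), 'joint_torque': array([-4.71993153e-04, -5.20574963e+01, -1.30950238e-02, -2.43757582e+01,
       -5.66718145e-02,  1.71171018e-02,  1.69982882e-04]), 'tool_pos': array([ 0.27646669, -0.58765127,  0.22167541]), 'eef_rot': array([[ 4.25760963e-01, -8.24093297e-04,  9.04835302e-01],
       [-9.04834064e-01,  1.50034510e-03,  4.25761748e-01],
       [-1.70843262e-03, -9.99998535e-01, -1.06879310e-04]]), 'force': array([ 0.18655947, -0.58388586,  0.1052229 ]), 'ft_torque': array([-0.00250638, -0.00399093,  0.06158288]), 'opening': 0.9952201441562555}
scene {'fx': 384.7951, 'fy': 384.7951, 'cx': 321.4364, 'cy': 199.8565, 'R': [[-0.5694, -0.8221, 0.0004], [-0.3607, 0.2494, -0.8987], [0.7388, -0.5118, -0.4385]], 't': [0.3184, 0.3497, 0.5021]}
side {'fx': 379.3055, 'fy': 379.3055, 'cx': 319.9906, 'cy': 199.5509, 'R': [[-0.9943, -0.1063, -0.0057], [-0.0343, 0.3714, -0.9279], [0.1008, -0.9224, -0.3729]], 't': [0.5753, 0.1711, 0.9763]}
wrist {'fx': 309.7069, 'fy': 309.7069, 'cx': 319.7035, 'cy': 199.4194, 'tool_from_camera': [[1.0, -0.0008, -0.0, 0.0013], [-0.0002, -0.2328, 0.9725, -0.1627], [-0.0007, -0.9725, -0.2328, 0.0653], [0.0, 0.0, 0.0, 1.0]]}
```

View pics/scene0.png

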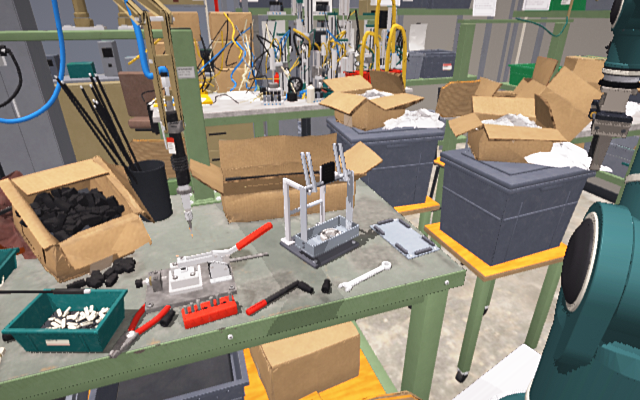

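View pics/side0.png

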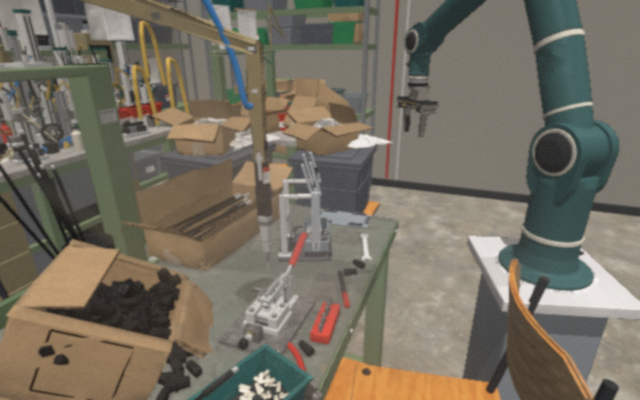

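Scene view: the basket hangs at about (325,235), grip block at (328,172), nest at (402,237), spanner at (365,277). In the side view the stand is at about (305,205). I'll zoom in on both.

```bash
cat > h.py <<'E'
import numpy as np,cv2
from plant import env,viewer
def ray(c,u,v):
    d=np.array([(u-c["cx"])/c["fx"],(v-c["cy"])/c["fy"],1.]); R=np.array(c["R"])
    return -R.T@np.array(c["t"]),R.T@d
def plane(c,u,v,z):
    o,d=ray(c,u,v); return o+d*(z-o[2])/d[2]
def proj(c,X):
    p=np.array(c["R"])@np.array(X)+c["t"]; return c["fx"]*p[0]/p[2]+c["cx"],c["fy"]*p[1]/p[2]+c["cy"]
def tri(rs):
    A=0;b=0
    for o,d in rs:
        d=d/np.linalg.norm(d);P=np.eye(3)-np.outer(d,d);A=A+P;b=b+P@o
    X=np.linalg.solve(A,b);return X,[np.linalg.norm((np.eye(3)-np.outer(d,d)/(d@d))@(X-o)) for o,d in rs]
def wray(c,s,u,v):
    x=np.array([u-c["cx"],v-c["cy"]]);r=np.hypot(*x);th=r/c["fx"]
    d=np.array([*(x/max(r,1e-9)*np.sin(th)),np.cos(th)]);T=np.array(c["tool_from_camera"]);R=s["eef_rot"]
    return R@T[:3,3]+s["tool_pos"],R@T[:3,:3]@d
def wproj(c,s,X):
    T=np.array(c["tool_from_camera"]);p=s["eef_rot"].T@(np.array(X)-s["tool_pos"]);p=T[:3,:3].T@(p-T[:3,3])
    th=np.arctan2(np.hypot(p[0],p[1]),p[2]);q=p[:2]/np.hypot(p[0],p[1])*th*c["fx"];return q[0]+c["cx"],q[1]+c["cy"]
E
python3 - <<'E'
import cv2,numpy as np
a=cv2.imread("pics/scene0.png")[135:305,270:450];b=cv2.imread("pics/side0.png")[145:295,260:400]
a=cv2.resize(a,None,fx=4.4,fy=3.4*1.0,interpolation=cv2.INTER_CUBIC) if 0 else cv2.resize(a,None,fx=3,fy=3,interpolation=cv2.INTER_CUBIC)
cv2.imwrite("pics/a1.png",cv2.resize(cv2.imread("pics/scene0.png")[135:275,270:450],None,fx=4.2,fy=4.2,interpolation=cv2.INTER_CUBIC))
cv2.imwrite("pics/b1.png",cv2.resize(b,None,fx=4,fy=4,interpolation=cv2.INTER_CUBIC))
E
```

```text
(no output)
```

View pics/a1.png

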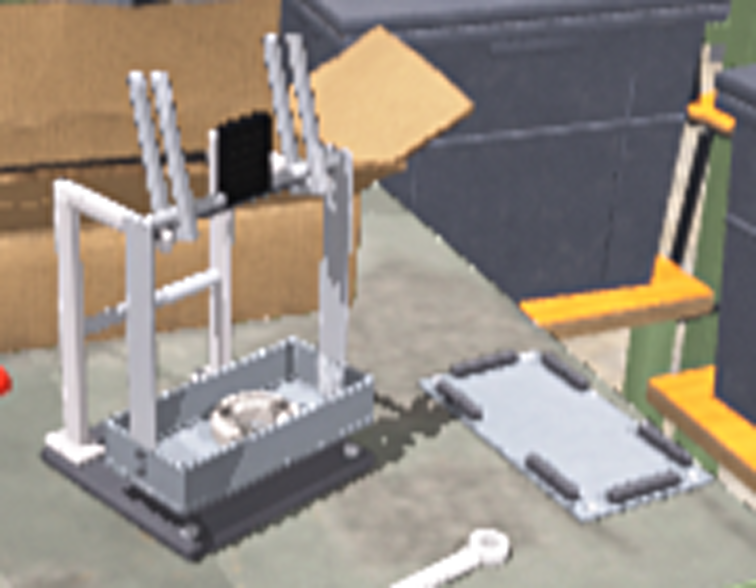

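View pics/b1.png

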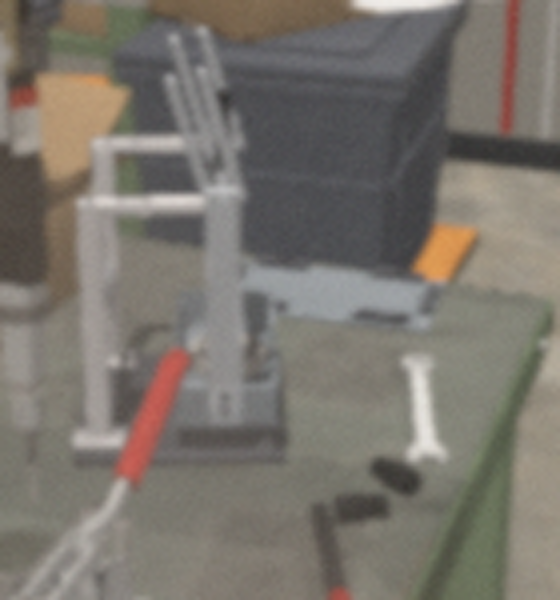

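The hooks visibly lean back, away from the robot (side view: prongs run from (232,190) up to (205,30) in the crop). Next I'll measure the nest, base, block and lean.

Run:
```python
from h import *
np.set_printoptions(precision=4,suppress=True)
c=viewer.read_camera("scene");d=viewer.read_camera("side")
A=lambda x,y:(270+x/4.2,135+y/4.2); B=lambda x,y:(260+x/4,145+y/4)
N=np.array([plane(c,*A(*p),.004) for p in[(420,380),(530,350),(712,478),(585,520)]])
print("nest\n",N,N.mean(0)); e=(N[3]+N[2]-N[0]-N[1]);print("yaw long",np.degrees(np.arctan2(e[1],e[0])),np.linalg.norm(e)/2)
S=np.array([plane(c,*A(*p),.01) for p in[(40,450),(197,548),(383,452)]]);print("base\n",S,S[1]-S[0],S[2]-S[1])
print(np.degrees(np.arctan2(*(S[2]-S[1])[[1,0]])),np.degrees(np.arctan2(*(S[0]-S[1])[[1,0]])))
print("basecentre",(S[0]+S[2])/2)
for n,p in(("blockmid",(245,160)),("blocktop",(244,116))): print(n,plane(c,*A(*p),.211 if n=="blockmid" else .232))
print("block tri",tri([ray(c,*A(245,155)),ray(d,*B(224,100))]))
# tips: near hook front/back, far hook front/back
for n,a,b in(("L front",(158,73),(202,73-43)),):pass
for n,p in(("spanA",(490,545)),):print(n,plane(c,*A(*p),.005))
for n,p in(("span0",(418,360)),("span1",(428,455)),("capA",(395,475)),("capB",(362,507))):print(n,plane(d,*B(*p),.006))
print("driver",tri([ray(c,191,228),ray(d,260+35/4,145+490/4)]))
for z in(.112,):print(plane(c,191,228,z))
```

```text
nest
 [[ 0.6208 -0.206   0.004 ]
 [ 0.6092 -0.2948  0.004 ]
 [ 0.4337 -0.2712  0.004 ]
 [ 0.4461 -0.1773  0.004 ]] [ 0.5274 -0.2373  0.004 ]
yaw long 171.49811823822844 0.17706171222659178
base
 [[ 0.6793  0.0462  0.01  ]
 [ 0.5426  0.0243  0.01  ]
 [ 0.5598 -0.1227  0.01  ]] [-0.1368 -0.0219  0.    ] [ 0.0172 -0.147   0.    ]
-83.33001659179294 9.096746105192645
basecentre [ 0.6195 -0.0383  0.01  ]
blockmid [ 0.5847 -0.0362  0.211 ]
blocktop [ 0.5935 -0.0417  0.232 ]
block tri (array([ 0.59  , -0.0406,  0.2204]), [np.float64(0.008653775626738927), np.float64(0.008653775626738988)])
spanA [ 0.4581 -0.1149  0.005 ]
span0 [ 0.4579 -0.1189  0.006 ]
span1 [0.4516 0.0178 0.006 ]
capA [0.473  0.0449 0.006 ]
capB [0.493  0.0847 0.006 ]
driver (array([0.6538, 0.2637, 0.1277]), [np.float64(0.00685820703581808), np.float64(0.0068582070358182146)])
[0.6947 0.2516 0.112 ]
```

```bash
python3 -m creep '[{"y":-25,"ry":-0.16},{"y":-25,"ry":-0.16},{"y":-25,"ry":-0.16},{"y":-25,"ry":-0.16}]'; python3 -m creep '[{"y":-25,"ry":-0.16},{"y":-25,"ry":-0.16},{"y":-25,"ry":-0.16},{"y":-25,"ry":-0.16},{}]'; python3 -c "
from plant import env;s=env.state();print(s['tool_pos'],s['eef_rot'],s['joint_positions'])
import numpy as np;print(1e3*s['eef_rot'].T@(np.array([.588,-.04,.40])-s['tool_pos']))"
```

```text
[ 0.27656593 -0.58793581  0.22213052] [[ 4.25674144e-01 -4.44250671e-04  9.04876415e-01]
 [-9.04876118e-01  7.37440051e-04  4.25674367e-01]
 [-8.56398233e-04 -9.99999629e-01 -8.80826603e-05]] [62.3384378  26.81156391 -0.6642171  91.85139167  0.3440251  61.38829671
 -3.22602777]
[-363.39692735 -177.60369867  515.03590854]$[0]: bad value
$[0]: bad value
```

```bash
python3 -m creep '[{"claw":91,"x":0,"y":-25,"z":0,"rx":0,"ry":-0.16,"rz":0}]'; python3 -m creep --help|head -30
```

```text
time: 0.38
tool_pos: [0.2761, -0.5868, 0.2455]
eef_rot: [[0.568, -0.003, 0.823], [-0.823, 0.004, 0.568], [-0.005, -1.0, 0.0]]
force: [0.2, -0.1, 0.1]
opening: 0.991invalid input: not JSON, or not a number
```

```bash
python3 -m creep '[{"claw":91,"y":-25,"ry":-0.16},{"claw":91,"y":-25,"ry":-0.16},{"claw":91,"y":-25,"ry":-0.16}]'
```

```text
$[0]: bad value
```

```bash
python3 -m creep '[{"claw":91,"x":0,"y":-25,"z":0,"rx":0,"ry":-0.16,"rz":0},{"claw":91,"x":0,"y":-25,"z":0,"rx":0,"ry":-0.16,"rz":0},{"claw":91,"x":0,"y":-25,"z":0,"rx":0,"ry":-0.16,"rz":0},{"claw":91,"x":0,"y":-25,"z":0,"rx":0,"ry":-0.16,"rz":0}]';python3 -m creep '[{"claw":91,"x":0,"y":-25,"z":0,"rx":0,"ry":-0.16,"rz":0},{"claw":91,"x":0,"y":-25,"z":0,"rx":0,"ry":-0.16,"rz":0},{"claw":91,"x":0,"y":-20,"z":0,"rx":0,"ry":-0.16,"rz":0}]';  python3 -c "
from plant import env;s=env.state();print(s['joint_positions'])
import numpy as np;print(1e3*s['eef_rot'].T@(np.array([.588,-.04,.40])-s['tool_pos']))"
```

```text
time: 0.88
tool_pos: [0.2766, -0.588, 0.3483]
eef_rot: [[0.947, -0.0, 0.32], [-0.32, 0.0, 0.947], [-0.0, -1.0, 0.0]]
force: [0.6, -0.9, -0.5]
opening: 0.988
time: 1.25
tool_pos: [0.2766, -0.5882, 0.4186]
eef_rot: [[0.988, 0.0, -0.153], [0.153, -0.001, 0.988], [0.0, -1.0, -0.001]]
force: [-0.3, -0.5, 0.7]
opening: 0.991
[ 71.75331455  21.14430471 -14.14976065  75.62465509   5.09703979
  83.80813257  66.80073345]
[391.78741533  18.36378688 493.94405544]
```

```bash
for i in 1 2; do python3 -m creep '[{"claw":91,"x":34,"y":0,"z":45,"rx":0,"ry":0,"rz":0},{"claw":91,"x":34,"y":0,"z":45,"rx":0,"ry":0,"rz":0},{"claw":91,"x":34,"y":0,"z":45,"rx":0,"ry":0,"rz":0},{"claw":91,"x":34,"y":0,"z":45,"rx":0,"ry":0,"rz":0},{"claw":91,"x":34,"y":0,"z":45,"rx":0,"ry":0,"rz":0}]'; done
python3 - <<'E'
from h import *
python=0
s=env.state();print(s["tool_pos"],s["qvel"].max(),s["joint_positions"])
c=viewer.read_camera("wrist");cv2.imwrite("pics/w1.png",c["pixels"])
for X in([.588,-.04,.23],[.527,-.237,.004]):print(wproj(c,s,X))
E
```

```text
time: 1.88
tool_pos: [0.412, -0.3387, 0.4177]
eef_rot: [[0.989, 0.0, -0.148], [0.148, -0.0, 0.989], [0.0, -1.0, -0.0]]
force: [0.0, -0.4, 1.1]
opening: 0.986
time: 2.5
tool_pos: [0.5467, -0.0912, 0.4177]
eef_rot: [[0.989, 0.0, -0.148], [0.148, -0.001, 0.989], [0.0, -1.0, -0.001]]
force: [0.6, 0.3, -0.3]
opening: 0.991
[ 0.5466936  -0.09123091  0.41772919] 17.73184514541856 [ 34.39034287  12.9422153  -34.3195006   88.24365482   7.37754697
  81.06245091   8.1075271 ]
(np.float64(361.71612261823276), np.float64(143.81762748081076))
(np.float64(298.5450390915932), np.float64(232.27554418644914))
```

View pics/w1.png

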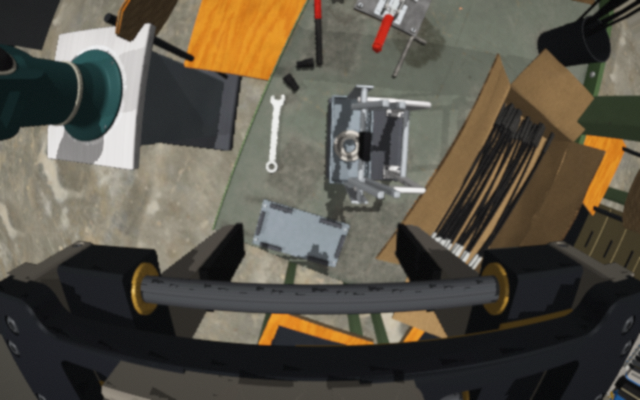

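The wrist view shows the block at about (364,145), ring at (348,146), nest centred at (303,232) and spanner at (273,133). The hand has settled, so I'll take a fresh shot and enlarge it.

Run:
```python
from h import *
s=env.state();c=viewer.read_camera("wrist");im=c["pixels"]
print(s["tool_pos"],np.abs(s["qvel"]).max());np.savez("pics/w2.npz",im=im,p=s["tool_pos"],R=s["eef_rot"])
cv2.imwrite("pics/w2.png",cv2.resize(im[75:275,245:445],None,fx=3,fy=3,interpolation=cv2.INTER_CUBIC))
```

```text
[ 0.54896905 -0.08227206  0.41762606] 10.044199513751662
```

View pics/w2.png

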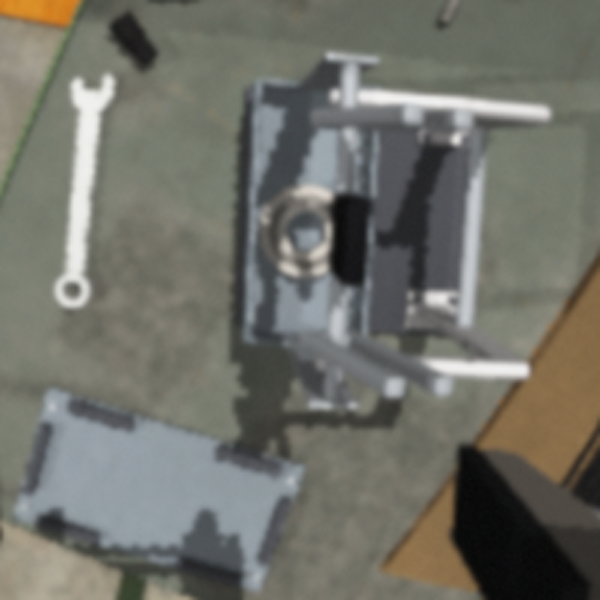

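```bash
cat > m.py <<'E'
from h import *
np.set_printoptions(precision=4,suppress=True)
f=np.load("pics/w2.npz");s=dict(tool_pos=f["p"],eef_rot=f["R"]);c=viewer.read_camera("wrist")
def W(x,y,z):
    o,d=wray(c,s,245+x/3,75+y/3);return o+d*(z-o[2])/d[2]
E
python3 - <<'E'
from m import *
N=np.array([W(*p,.004) for p in[(48,392),(302,468),(260,590),(15,520)]]);e=N[1]+N[2]-N[0]-N[3];print("nest",N,N.mean(0),np.degrees(np.arctan2(e[1],e[0])),np.linalg.norm(e)/2)
y=[W(x,y,.235)for x,y in((352,58),(330,405))];d=y[0]-y[1]
a=np.array([W(333,240,.188)[:2],W(370,240,.232)[:2]]);b=np.array([W(352,285,.188)[:2],W(352,195,.232)[:2]])
print("block x",a,"y",b)
t=[W(*p,.263) for p in((412,115),(462,118),(395,388),(445,383))];m=[(t[0]+t[1])/2,(t[2]+t[3])/2]
print("tips",t,"mid",m,sum(m)/2);d=m[0]-m[1];print("yaw y",np.degrees(np.arctan2(d[1],d[0])),np.linalg.norm(d))
# uprights tops z .03+.166=.196
u=[W(352,58,.196),W(332,405,.196)];print("upr",u,(u[0]+u[1])/2);d=u[0]-u[1];print(np.degrees(np.arctan2(d[1],d[0])),np.linalg.norm(d))
s2=env.state();print(s2["tool_pos"],s2["eef_rot"])
E
```

```text
nest [[ 0.4516 -0.1835  0.004 ]
 [ 0.623  -0.2084  0.004 ]
 [ 0.6109 -0.3006  0.004 ]
 [ 0.4382 -0.2767  0.004 ]] [ 0.5309 -0.2423  0.004 ] -8.072556480537507 0.17377200556941844
block x [[ 0.5914 -0.046 ]
 [ 0.5995 -0.0407]] y [[ 0.6029 -0.0637]
 [ 0.5897 -0.0251]]
tips [array([0.6011, 0.0065, 0.263 ]), array([0.6188, 0.009 , 0.263 ]), array([ 0.613 , -0.0891,  0.263 ]), array([ 0.6308, -0.0845,  0.263 ])] mid [array([0.61  , 0.0077, 0.263 ]), array([ 0.6219, -0.0868,  0.263 ])] [ 0.6159 -0.0395  0.263 ]
yaw y 97.19068390031791 0.09530208716898197
upr [array([0.5855, 0.0309, 0.196 ]), array([ 0.6027, -0.1154,  0.196 ])] [ 0.5941 -0.0423  0.196 ]
96.71201940179046 0.14734035797247944
[ 0.5468 -0.0892  0.4174] [[ 0.9879 -0.0001 -0.1549]
 [ 0.1549  0.0012  0.9879]
 [ 0.0001 -1.      0.0012]]
```

```bash
python3 -m creep '[{"claw":60,"x":27,"y":20,"z":19,"rx":0,"ry":0.03,"rz":0},{"claw":60,"x":28,"y":30,"z":19,"rx":0,"ry":0,"rz":0},{"claw":60,"x":0,"y":30,"z":0,"rx":0,"ry":0,"rz":0},{"claw":60,"x":0,"y":25,"z":0,"rx":0,"ry":0,"rz":0},{"claw":60,"x":0,"y":0,"z":0,"rx":0,"ry":0,"rz":0}]'; python3 -m creep '[{"claw":60,"x":0,"y":0,"z":0,"rx":0,"ry":0,"rz":0},{"claw":60,"x":0,"y":0,"z":0,"rx":0,"ry":0,"rz":0},{"claw":60,"x":0,"y":0,"z":0,"rx":0,"ry":0,"rz":0}]'
python3 - <<'E'
from h import *
s=env.state();c=viewer.read_camera("wrist");im=c["pixels"]
print(s["tool_pos"],np.abs(s["qvel"]).max());np.savez("pics/w3.npz",im=im,p=s["tool_pos"],R=s["eef_rot"])
u,v=wproj(c,s,[.596,-.042,.22]);print(u,v)
cv2.imwrite("pics/w3.png",cv2.resize(im[50:260,200:460],None,fx=2.8,fy=2.8,interpolation=cv2.INTER_CUBIC))
E
```

```text
time: 3.28
tool_pos: [0.5942, -0.0496, 0.3106]
eef_rot: [[0.993, -0.004, -0.117], [0.117, -0.0, 0.993], [-0.004, -1.0, 0.0]]
force: [0.5, 0.2, 0.7]
opening: 0.652
time: 3.65
tool_pos: [0.5959, -0.0478, 0.3135]
eef_rot: [[0.993, 0.002, -0.118], [0.118, -0.0, 0.993], [0.001, -1.0, -0.001]]
force: [-0.2, -0.3, -0.1]
opening: 0.653
[ 0.5959291  -0.04784362  0.31352796] 0.23323694060670197
319.58939281476154 195.54370787008432
```

View pics/w3.png

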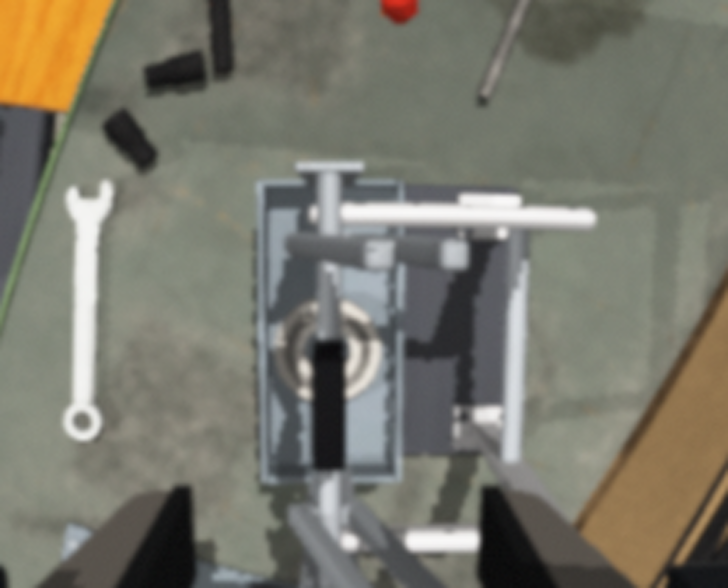

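Run:
```python
from h import *
np.set_printoptions(precision=4,suppress=True)
f=np.load("pics/w3.npz");s=dict(tool_pos=f["p"],eef_rot=f["R"]);c=viewer.read_camera("wrist")
def W(x,y,z):
    o,d=wray(c,s,200+x/2.8,50+y/2.8);return s["eef_rot"].T@(o+d*(z-o[2])/d[2]-s["tool_pos"])*1e3
print("block top x edges(tool mm)",W(313,400,.232),W(345,400,.232))
print("block y edges",W(329,342,.232),W(329,470,.188))
print("bar",W(330,195,.190),W(331,490,.190))
print("uprights",W(329,163,.196))
print("tips",W(380,255,.263),W(454,253,.258))
print("tip edges",W(366,255,.264),W(394,255,.264),W(440,253,.260),W(468,253,.260))
# base corners z .01 right end; basket rim z .06
print("basket rim",W(258,182,.06),W(403,180,.06),W(400,480,.06),W(263,482,.06))
print("tipmid other z",W(417,254,.261))
# lean using scene
S=viewer.read_camera("scene")
```

```text
block top x edges(tool mm) [-5.6681 81.5131 10.8009] [ 3.556  81.5266 10.7897]
block y edges [-1.0192 81.5095 27.6839] [ -1.4351 125.5406 -23.6313]
bar [ -0.9115 123.4835  70.2884] [ -0.7459 123.5457 -30.2892]
uprights [ -1.1857 117.4768  80.5129]
tips [11.728  50.512  53.9175] [30.6903 55.5396 54.3976]
tip edges [ 8.2597 49.5069 53.9483] [15.0987 49.5169 53.987 ] [26.884  53.534  54.4297] [33.9626 53.5443 54.5467]
basket rim [-35.8823 253.4265  79.764 ] [ 33.054  253.5272  80.6129] [ 33.3834 253.6191 -67.8633] [-35.7088 253.5183 -68.8488]
tipmid other z [21.019  52.5255 54.1502]
```

Block centre is at tool x −1, z +5.7. The tool is aligned with the bar to within about 0.2°. The tip offset of about 21.9 mm gives a lean of roughly 0.29–0.32 rad to the posts.

```bash
python3 -m creep '[{"claw":50,"x":-1,"y":25,"z":5.7,"rx":0,"ry":0,"rz":0},{"claw":50,"x":0,"y":30,"z":0,"rx":0,"ry":0,"rz":0},{"claw":50,"x":0,"y":25,"z":0,"rx":0,"ry":0,"rz":0},{"claw":50,"x":0,"y":16,"z":0,"rx":0,"ry":0,"rz":0},{"claw":50,"x":0,"y":10,"z":0,"rx":0,"ry":0,"rz":0}]' 3; python3 -m creep '[{"claw":30,"x":0,"y":0,"z":0,"rx":0,"ry":0,"rz":0},{"claw":30,"x":0,"y":0,"z":0,"rx":0,"ry":0,"rz":0},{"claw":30,"x":0,"y":0,"z":0,"rx":0,"ry":0,"rz":0},{"claw":30,"x":0,"y":0,"z":0,"rx":0,"ry":0,"rz":0}]'
python3 - <<'E'
from h import *
s=env.state();c=viewer.read_camera("wrist");im=c["pixels"]
print(s["tool_pos"],s["force"],s["ft_torque"])
cv2.imwrite("pics/w4.png",cv2.resize(im[120:290,200:440],None,fx=2.5,fy=2.5,interpolation=cv2.INTER_CUBIC))
E
```

```text
time: 4.42
tool_pos: [0.594, -0.0422, 0.206]
eef_rot: [[0.993, -0.0, -0.119], [0.119, 0.0, 0.993], [-0.0, -1.0, 0.0]]
force: [0.1, 0.2, 0.8]
opening: 0.544
time: 4.92
tool_pos: [0.5942, -0.0422, 0.2071]
eef_rot: [[0.993, 0.001, -0.119], [0.119, -0.0, 0.993], [0.001, -1.0, -0.0]]
force: [-0.3, -0.4, -0.8]
opening: 0.324
[ 0.59418891 -0.04218105  0.20707225] [-0.27680451 -0.38647576 -0.8338475 ] [-0.0218196  -0.03300632  0.02135015]
```

View pics/w4.png

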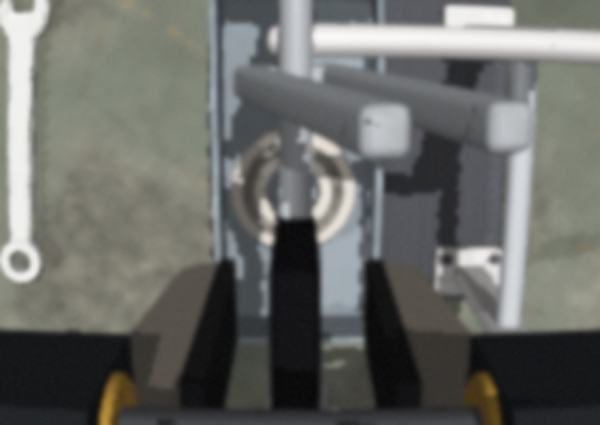

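The block (x≈296) sits about 1.2 mm to the robot side of the finger midline (x≈302). I'll shift, then close lightly.

```bash
python3 -m creep '[{"claw":18,"x":-1.2,"y":0,"z":0,"rx":0,"ry":0,"rz":0},{"claw":12,"x":0,"y":0,"z":0,"rx":0,"ry":0,"rz":0},{"claw":8,"x":0,"y":0,"z":0,"rx":0,"ry":0,"rz":0},{"claw":5,"x":0,"y":0,"z":0,"rx":0,"ry":0,"rz":0},{"claw":5,"x":0,"y":0,"z":0,"rx":0,"ry":0,"rz":0}]' 3;python3 -m creep '[{"claw":5,"x":0,"y":0,"z":0,"rx":0,"ry":0,"rz":0},{"claw":5,"x":0,"y":0,"z":0,"rx":0,"ry":0,"rz":0},{"claw":5,"x":0,"y":0,"z":0,"rx":0,"ry":0,"rz":0}]' 3
```

```text
time: 5.6
tool_pos: [0.593, -0.0423, 0.2067]
eef_rot: [[0.993, 0.001, -0.119], [0.119, 0.0, 0.993], [0.001, -1.0, -0.0]]
force: [1.6, -0.3, 0.3]
opening: 0.111
time: 5.98
tool_pos: [0.593, -0.0423, 0.2066]
eef_rot: [[0.993, 0.001, -0.119], [0.119, -0.0, 0.993], [0.001, -1.0, -0.0]]
force: [1.5, -0.7, -1.2]
opening: 0.11
```

```bash
python3 -m creep '[{"claw":4,"x":0,"y":0,"z":0,"rx":0,"ry":0,"rz":0},{"claw":4,"x":0,"y":0,"z":0,"rx":0,"ry":0,"rz":0},{"claw":4,"x":0,"y":0,"z":0,"rx":0,"ry":0,"rz":0}]' 45;python3 -m creep '[{"claw":4,"x":0,"y":-1.5,"z":0,"rx":0,"ry":0,"rz":0},{"claw":4,"x":0,"y":-1.5,"z":0,"rx":0,"ry":0,"rz":0},{"claw":4,"x":0,"y":0,"z":0,"rx":0,"ry":0,"rz":0},{"claw":4,"x":0,"y":0,"z":0,"rx":0,"ry":0,"rz":0}]' 45; python3 -c "
from plant import env;s=env.state();print(s['force'],s['ft_torque'])"
```

```text
time: 6.35
tool_pos: [0.593, -0.0423, 0.2066]
eef_rot: [[0.993, 0.001, -0.119], [0.119, 0.0, 0.993], [0.001, -1.0, -0.0]]
force: [2.2, 1.2, -0.2]
opening: 0.106
time: 6.85
tool_pos: [0.5931, -0.0422, 0.2085]
eef_rot: [[0.993, 0.001, -0.119], [0.119, 0.001, 0.993], [0.001, -1.0, 0.001]]
force: [6.7, 1.2, -8.7]
opening: 0.106
[ 6.74883312  1.21548107 -8.65009299] [ 0.14400709 -1.67545107  0.04100069]
```

```bash
python3 -m creep '[{"claw":4,"x":1,"y":0,"z":0,"rx":0,"ry":0,"rz":0},{"claw":4,"x":1,"y":0,"z":0,"rx":0,"ry":0,"rz":0},{"claw":4,"x":0,"y":0,"z":0,"rx":0,"ry":0,"rz":0},{"claw":4,"x":0,"y":0,"z":0,"rx":0,"ry":0,"rz":0}]' 45; python3 -c "
from plant import env;s=env.state();print(s['force'],s['ft_torque'])"
```

```text
time: 7.35
tool_pos: [0.5942, -0.0421, 0.2095]
eef_rot: [[0.993, -0.001, -0.119], [0.119, -0.0, 0.993], [-0.001, -1.0, -0.0]]
force: [-0.3, 1.0, -4.2]
opening: 0.107
[-0.31164294  0.95057592 -4.22355566] [-0.00767556 -0.04107919 -0.01892403]
```

Free now: about 4 N, just weight. I'll lift along the estimated lean (x ≈ 0.31·dz), checking force at each call.

```bash
python3 -m creep '[{"claw":4,"x":1.8,"y":-4,"z":0,"rx":0,"ry":0,"rz":0},{"claw":4,"x":1.2,"y":-4,"z":0,"rx":0,"ry":0,"rz":0},{"claw":4,"x":1.2,"y":-4,"z":0,"rx":0,"ry":0,"rz":0},{"claw":4,"x":0,"y":0,"z":0,"rx":0,"ry":0,"rz":0}]' 45; python3 -c "
from plant import env;s=env.state();print(s['force'],s['ft_torque'])"
```

```text
time: 7.85
tool_pos: [0.5993, -0.0415, 0.2221]
eef_rot: [[0.993, 0.001, -0.119], [0.119, -0.0, 0.993], [0.001, -1.0, -0.0]]
force: [-1.0, 0.2, -3.8]
opening: 0.103
[-1.04409468  0.21048892 -3.80931004] [ 0.00317455 -0.08990444  0.03488895]
```

```bash
python3 -m creep '[{"claw":4,"x":1.2,"y":-4,"z":0,"rx":0,"ry":0,"rz":0},{"claw":4,"x":1.2,"y":-4,"z":0,"rx":0,"ry":0,"rz":0},{"claw":4,"x":1.2,"y":-4,"z":0,"rx":0,"ry":0,"rz":0},{"claw":4,"x":1.2,"y":-4,"z":0,"rx":0,"ry":0,"rz":0},{"claw":4,"x":0,"y":0,"z":0,"rx":0,"ry":0,"rz":0}]' 45; python3 -c "
from plant import env;s=env.state();print(s['force'],s['ft_torque'])"
```

```text
time: 8.48
tool_pos: [0.604, -0.0409, 0.238]
eef_rot: [[0.993, 0.001, -0.119], [0.119, -0.0, 0.993], [0.001, -1.0, -0.0]]
force: [0.7, -0.2, -3.8]
opening: 0.11
[ 0.72544528 -0.21381686 -3.82323271] [ 0.01671003 -0.09209597 -0.06619135]
```

```bash
python3 -m creep '[{"claw":4,"x":1.2,"y":-4,"z":0,"rx":0,"ry":0,"rz":0},{"claw":4,"x":1.2,"y":-4,"z":0,"rx":0,"ry":0,"rz":0},{"claw":4,"x":1.2,"y":-4,"z":0,"rx":0,"ry":0,"rz":0},{"claw":4,"x":1.2,"y":-4,"z":0,"rx":0,"ry":0,"rz":0},{"claw":4,"x":0,"y":0,"z":0,"rx":0,"ry":0,"rz":0}]' 45; python3 -c "
from plant import env;s=env.state();print(s['force'],s['ft_torque'])"
```

```text
time: 9.1
tool_pos: [0.6087, -0.0404, 0.254]
eef_rot: [[0.993, 0.001, -0.119], [0.119, -0.0, 0.993], [0.001, -1.0, -0.0]]
force: [0.3, 0.2, -3.1]
opening: 0.104
[ 0.31472011  0.1705787  -3.11571468] [-0.01092121 -0.04055055  0.02030142]
```

```bash
python3 -m creep '[{"claw":4,"x":1.2,"y":-4,"z":0,"rx":0,"ry":0,"rz":0},{"claw":4,"x":1.2,"y":-4,"z":0,"rx":0,"ry":0,"rz":0},{"claw":4,"x":1.2,"y":-4,"z":0,"rx":0,"ry":0,"rz":0},{"claw":4,"x":0,"y":0,"z":0,"rx":0,"ry":0,"rz":0}]' 45; python3 -c "
from plant import env;s=env.state();print(s['force'],s['ft_torque'])"
```

```text
time: 9.6
tool_pos: [0.6123, -0.0399, 0.266]
eef_rot: [[0.993, 0.001, -0.119], [0.119, -0.0, 0.993], [0.001, -1.0, -0.0]]
force: [-0.3, -0.0, -3.5]
opening: 0.112
[-0.2582329  -0.01758118 -3.47760584] [-0.02918524 -0.10690261  0.00359794]
```

```bash
python3 -m creep '[{"claw":4,"x":1.2,"y":-4,"z":0,"rx":0,"ry":0,"rz":0},{"claw":4,"x":1.2,"y":-4,"z":0,"rx":0,"ry":0,"rz":0},{"claw":4,"x":1.2,"y":-4,"z":0,"rx":0,"ry":0,"rz":0},{"claw":4,"x":0,"y":0,"z":0,"rx":0,"ry":0,"rz":0}]' 45; python3 -c "
from plant import env;s=env.state();print(s['force'],s['ft_torque'])"
```

```text
time: 10.1
tool_pos: [0.6159, -0.0395, 0.278]
eef_rot: [[0.993, 0.001, -0.119], [0.119, -0.0, 0.993], [0.001, -1.0, -0.0]]
force: [0.4, -0.0, -2.9]
opening: 0.107
[ 0.3565216  -0.03260029 -2.92692873] [ 0.02850387 -0.08564021 -0.00214276]
```

```bash
python3 -m creep '[{"claw":4,"x":1.2,"y":-4,"z":0,"rx":0,"ry":0,"rz":0},{"claw":4,"x":1.2,"y":-4,"z":0,"rx":0,"ry":0,"rz":0},{"claw":4,"x":1.2,"y":-4,"z":0,"rx":0,"ry":0,"rz":0},{"claw":4,"x":0,"y":0,"z":0,"rx":0,"ry":0,"rz":0}]' 45; python3 -c "
from plant import env;s=env.state();print(s['force'],s['ft_torque'])"
```

```text
time: 10.6
tool_pos: [0.6195, -0.0391, 0.29]
eef_rot: [[0.993, 0.001, -0.119], [0.119, -0.0, 0.993], [0.001, -1.0, -0.0]]
force: [-0.1, 0.4, -4.0]
opening: 0.109
[-0.10786407  0.36693915 -4.01603203] [-0.03459812 -0.08195148 -0.0582689 ]
```

```bash
python3 -m creep '[{"claw":4,"x":1,"y":-4,"z":0,"rx":0,"ry":0,"rz":0},{"claw":4,"x":1,"y":-5,"z":0,"rx":0,"ry":0,"rz":0},{"claw":4,"x":0,"y":0,"z":0,"rx":0,"ry":0,"rz":0},{"claw":4,"x":0,"y":0,"z":0,"rx":0,"ry":0,"rz":0}]' 45
python3 - <<'E'
from h import *
s=env.state();print(s['force'],s['ft_torque'])
a=viewer.read_camera("scene")["pixels"][105:245,250:420];cv2.imwrite("pics/l1.png",cv2.resize(a,None,fx=4,fy=4,interpolation=cv2.INTER_CUBIC))
E
```

```text
time: 11.1
tool_pos: [0.6211, -0.0389, 0.2985]
eef_rot: [[0.993, -0.0, -0.119], [0.119, -0.0, 0.993], [-0.0, -1.0, -0.0]]
force: [1.1, 1.0, -3.6]
opening: 0.103
[ 1.08890639  0.95489507 -3.58839427] [-0.02275161 -0.08568708  0.01055799]
```

View pics/l1.png

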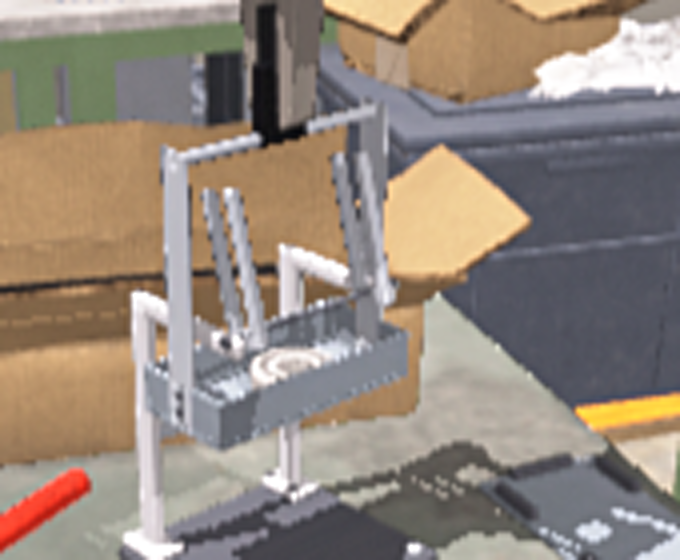

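The view shows the bar (y≈150) clear above both hook tips (y≈190 and 155), the rim below the arms, and the ring in the basket. Now I'll draw it out along −x.

```bash
python3 -m creep '[{"claw":4,"x":-4,"y":0,"z":0,"rx":0,"ry":0,"rz":0},{"claw":4,"x":-8,"y":0,"z":0,"rx":0,"ry":0,"rz":0},{"claw":4,"x":-10,"y":0,"z":0,"rx":0,"ry":0,"rz":0},{"claw":4,"x":-10,"y":0,"z":0,"rx":0,"ry":0,"rz":0},{"claw":4,"x":-10,"y":0,"z":0,"rx":0,"ry":0,"rz":0}]' 45;python3 -m creep '[{"claw":4,"x":-14,"y":0,"z":0,"rx":0,"ry":0,"rz":0},{"claw":4,"x":-18,"y":0,"z":0,"rx":0,"ry":0,"rz":0},{"claw":4,"x":-18,"y":0,"z":0,"rx":0,"ry":0,"rz":0},{"claw":4,"x":-18,"y":0,"z":0,"rx":0,"ry":0,"rz":0},{"claw":4,"x":-18,"y":0,"z":0,"rx":0,"ry":0,"rz":0}]' 45
```

```text
time: 11.78
tool_pos: [0.5786, -0.0441, 0.2987]
eef_rot: [[0.993, 0.0, -0.119], [0.119, -0.0, 0.993], [0.0, -1.0, -0.0]]
force: [0.3, -0.0, -3.7]
opening: 0.105
time: 12.4
tool_pos: [0.4928, -0.0542, 0.2986]
eef_rot: [[0.993, 0.0, -0.119], [0.119, -0.0, 0.993], [0.0, -1.0, -0.0]]
force: [-0.0, -0.6, -3.9]
opening: 0.103
```

```bash
python3 -m creep '[{"claw":4,"x":-2,"y":0,"z":-10,"rx":0,"ry":0,"rz":0},{"claw":4,"x":0,"y":0,"z":-18,"rx":0,"ry":0,"rz":0},{"claw":4,"x":0,"y":0,"z":-22,"rx":0,"ry":-0.06,"rz":0},{"claw":4,"x":0,"y":0,"z":-18,"rx":0,"ry":-0.1,"rz":0},{"claw":4,"x":0,"y":0,"z":-10,"rx":0,"ry":-0.13,"rz":0}]' 45;python3 -m creep '[{"claw":4,"x":0,"y":0,"z":0,"rx":0,"ry":-0.14,"rz":0},{"claw":4,"x":0,"y":0,"z":0,"rx":0,"ry":-0.14,"rz":0},{"claw":4,"x":0,"y":0,"z":0,"rx":0,"ry":-0.14,"rz":0},{"claw":4,"x":0,"y":0,"z":0,"rx":0,"ry":-0.14,"rz":0},{"claw":4,"x":0,"y":0,"z":0,"rx":0,"ry":-0.14,"rz":0}]' 45;python3 -m creep '[{"claw":4,"x":0,"y":0,"z":0,"rx":0,"ry":-0.12,"rz":0},{"claw":4,"x":0,"y":0,"z":0,"rx":0,"ry":-0.1,"rz":0},{"claw":4,"x":0,"y":0,"z":0,"rx":0,"ry":-0.08,"rz":0},{"claw":4,"x":0,"y":0,"z":0,"rx":0,"ry":0,"rz":0},{"claw":4,"x":0,"y":0,"z":0,"rx":0,"ry":0,"rz":0}]' 45;python3 -m creep '[{"claw":4,"x":0,"y":0,"z":0,"rx":0,"ry":0,"rz":0},{"claw":4,"x":0,"y":0,"z":0,"rx":0,"ry":0,"rz":0}]' 45
python3 - <<'E'
from h import *
s=env.state();c=viewer.read_camera("wrist");im=c["pixels"]
print(s["tool_pos"],s["joint_positions"],np.abs(s["qvel"]).max());np.savez("pics/w5.npz",im=im,p=s["tool_pos"],R=s["eef_rot"])
print(wproj(c,s,[.529,-.24,.004]))
cv2.imwrite("pics/w5.png",cv2.resize(im[60:320,60:400],None,fx=2.2,fy=2.2,interpolation=cv2.INTER_CUBIC))
E
```

```text
time: 13.02
tool_pos: [0.5046, -0.1342, 0.2982]
eef_rot: [[0.917, 0.0, -0.399], [0.399, -0.0, 0.917], [0.0, -1.0, -0.0]]
force: [0.4, 1.1, -3.9]
opening: 0.107
time: 13.65
tool_pos: [0.5046, -0.133, 0.2983]
eef_rot: [[0.443, 0.0, -0.897], [0.897, 0.0, 0.443], [0.0, -1.0, -0.0]]
force: [0.2, 0.0, -3.7]
opening: 0.106
time: 14.28
tool_pos: [0.5042, -0.1321, 0.2984]
eef_rot: [[0.163, -0.0, -0.987], [0.987, 0.0, 0.163], [0.0, -1.0, 0.0]]
force: [-0.2, 0.3, -4.0]
opening: 0.103
time: 14.52
tool_pos: [0.504, -0.1314, 0.2986]
eef_rot: [[0.162, 0.0, -0.987], [0.987, -0.0, 0.162], [-0.0, -1.0, -0.0]]
force: [-0.3, -0.2, -2.9]
opening: 0.103
[ 0.50398588 -0.13138328  0.29856895] [ 48.22300716  15.37454601 -44.01757206 102.52797585  11.57513355
  66.71670853  81.32415939] 0.17102320373077035
(np.float64(253.3583760017956), np.float64(197.30968574151422))
```

View pics/w5.png

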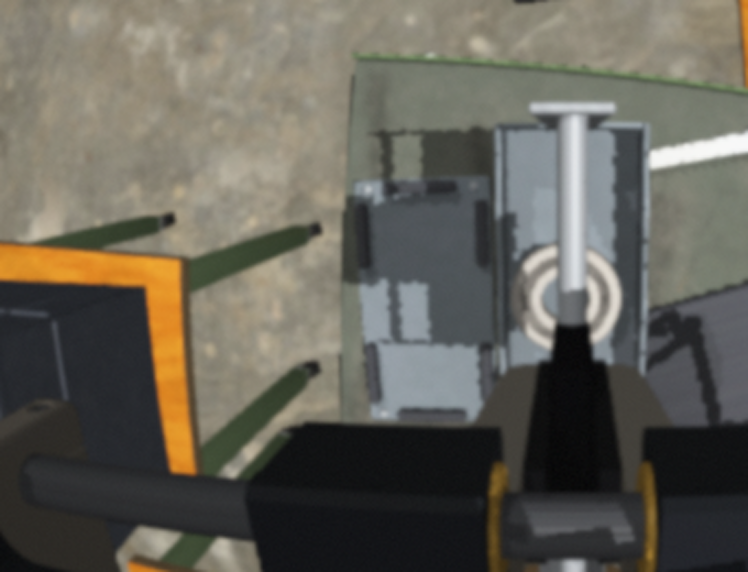

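Run:
```python
from h import *
np.set_printoptions(precision=2,suppress=True)
f=np.load("pics/w5.npz");s=dict(tool_pos=f["p"],eef_rot=f["R"]);c=viewer.read_camera("wrist")
def W(x,y,z):
    o,d=wray(c,s,60+x/2.2,60+y/2.2);return (s["eef_rot"].T@(o+d*(z-o[2])/d[2]-s["tool_pos"])*1e3)[[0,2]]
print("nest TL TR BL BR",*[W(*p,.004) for p in((354,181),(493,178),(370,416),(484,420))])
print("lip outer-left tops z.012",*[W(*p,.012) for p in((356,200),(357,268),(366,345),(371,405))])
print("lip inner-left",*[W(*p,.012) for p in((369,200),(371,265),(379,345),(382,400))])
print("lip inner-right",*[W(*p,.012) for p in((475,200),(477,262),(481,345),(480,400))])
print("top lip inner",W(430,196,.012),"bot lip inner",W(432,408,.012))
print("rim",*[W(*p,.152) for p in((495,124),(651,124),(499,360),(645,360))])
print("bar",W(573,120,.282),W(572,280,.282), "upr top far",W(572,103,.288))
X=s["eef_rot"].T@(np.array([.529,-.24,.004])-s["tool_pos"])*1e3;print(X)
```

```text
nest TL TR BL BR [-151.15   43.83] [-53.47  43.19] [-151.52 -129.51] [ -64.82 -130.64]
lip outer-left tops z.012 [-147.59   31.13] [-149.39  -16.04] [-146.82  -71.57] [-147.22 -117.36]
lip inner-left [-138.19   30.82] [-138.97  -14.07] [-137.05  -71.46] [-138.37 -113.19]
lip inner-right [-64.82  29.1 ] [-64.44 -12.73] [-63.55 -70.92] [ -65.91 -111.79]
top lip inner [-95.3   32.37] bot lip inner [-101.25 -118.55]
rim [-35.29  74.54] [35.01 74.52] [-35.6  -36.34] [ 34.28 -36.4 ]
bar [-0.46 70.96] [-0.75 28.39] upr top far [-0.72 75.06]
[-103.13  294.58  -42.23]
```

Nest centre relative to the basket is x ≈ −101.4, z ≈ −42.6 mm, with yaw aligned to within 0.3°. I'll move over it, lower partway and look again.

```bash
python3 -m creep '[{"claw":4,"x":-12,"y":0,"z":-5,"rx":0,"ry":0,"rz":0},{"claw":4,"x":-24,"y":0,"z":-10,"rx":0,"ry":0,"rz":0},{"claw":4,"x":-29.4,"y":0,"z":-12.6,"rx":0,"ry":0,"rz":0},{"claw":4,"x":-24,"y":0,"z":-10,"rx":0,"ry":0,"rz":0},{"claw":4,"x":-12,"y":0,"z":-5,"rx":0,"ry":0,"rz":0}]' 45;python3 -m creep '[{"claw":4,"x":0,"y":10,"z":0,"rx":0,"ry":0,"rz":0},{"claw":4,"x":0,"y":22,"z":0,"rx":0,"ry":0,"rz":0},{"claw":4,"x":0,"y":24,"z":0,"rx":0,"ry":0,"rz":0},{"claw":4,"x":0,"y":20,"z":0,"rx":0,"ry":0,"rz":0},{"claw":4,"x":0,"y":12,"z":0,"rx":0,"ry":0,"rz":0}]' 45;python3 -m creep '[{"claw":4,"x":0,"y":0,"z":0,"rx":0,"ry":0,"rz":0},{"claw":4,"x":0,"y":0,"z":0,"rx":0,"ry":0,"rz":0},{"claw":4,"x":0,"y":0,"z":0,"rx":0,"ry":0,"rz":0},{"claw":4,"x":0,"y":0,"z":0,"rx":0,"ry":0,"rz":0}]' 45
python3 - <<'E'
from h import *
s=env.state();c=viewer.read_camera("wrist");im=c["pixels"]
print(s["tool_pos"],np.abs(s["qvel"]).max());np.savez("pics/w6.npz",im=im,p=s["tool_pos"],R=s["eef_rot"])
S=viewer.read_camera("scene");b=S["pixels"];np.savez("pics/s6.npz",im=b)
a=cv2.resize(im[70:240,240:400],None,fx=3.3,fy=3.3,interpolation=cv2.INTER_CUBIC)
cv2.imwrite("pics/w6.png",a)
u,v=map(int,proj(S,[.529,-.24,.03]));print(u,v)
cv2.imwrite("pics/s6.png",cv2.resize(b[v-65:v+55,u-75:u+75],None,fx=5,fy=5,interpolation=cv2.INTER_CUBIC))
E
```

```text
time: 15.25
tool_pos: [0.5296, -0.2411, 0.298]
eef_rot: [[0.164, -0.001, -0.986], [0.986, 0.0, 0.164], [0.0, -1.0, 0.001]]
force: [0.7, -0.1, -3.6]
opening: 0.108
time: 15.88
tool_pos: [0.5292, -0.2374, 0.2092]
eef_rot: [[0.16, -0.001, -0.987], [0.987, 0.001, 0.16], [0.001, -1.0, 0.002]]
force: [0.1, -0.6, -3.9]
opening: 0.101
time: 16.38
tool_pos: [0.5299, -0.2384, 0.2111]
eef_rot: [[0.161, 0.001, -0.987], [0.987, -0.001, 0.161], [-0.0, -1.0, -0.001]]
force: [-0.9, 0.2, -4.9]
opening: 0.102
[ 0.52990223 -0.23842986  0.21112752] 0.2183932521968152
403 227
```

View pics/w6.png

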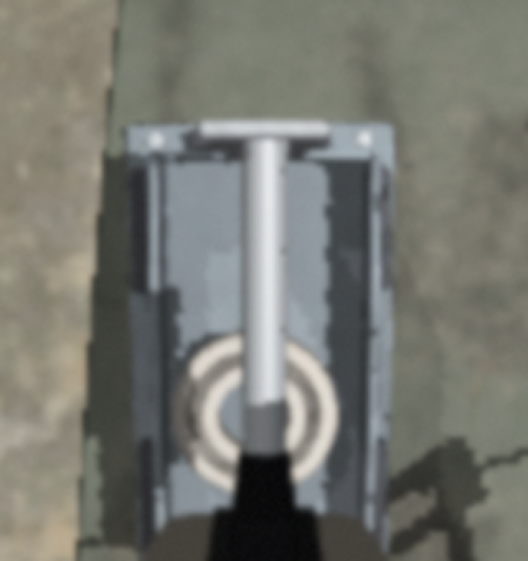

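Run:
```python
from h import *
np.set_printoptions(precision=2,suppress=True)
f=np.load("pics/w6.npz");s=dict(tool_pos=f["p"],eef_rot=f["R"]);c=viewer.read_camera("wrist")
def W(x,y,z):
    o,d=wray(c,s,240+x/3.3,70+y/3.3);return (s["eef_rot"].T@(o+d*(z-o[2])/d[2]-s["tool_pos"])*1e3)[[0,2]]
print("nest TL TR",W(125,126,.004),W(394,125,.004),"screws",W(155,139,.004),W(364,138,.004))
print("rim L R",W(150,200,.0645),W(376,200,.0645),W(388,520,.0645),"bar",W(264,160,.194),W(263,380,.194),"upr",W(264,122,.2))
print("edges lower L",W(130,250,.012),W(137,450,.012),"R",W(394,250,.012),W(391,400,.012))
u=f["im"][70+110//3:70+200//3,240+100//3:240+420//3].astype(int).mean(2)
for y in(126,133,140,180,220):
    r=int(70+y/3.3);print(y,f["im"][r,270:368].mean(1).astype(int).tolist())
```

```text
nest TL TR [-50.49  86.65] [46.15 86.87] screws [-39.64  81.65] [35.31 81.91]
rim L R [-34.97  60.25] [33.14 60.2 ] [ 39.11 -40.85] bar [-0.72 68.69] [-0.93 29.57] upr [-0.72 75.01]
edges lower L [-48.13  41.92] [-47.36 -31.4 ] R [45.55 41.84] [ 45.59 -12.65]
126 [126, 117, 105, 105, 114, 117, 112, 108, 119, 132, 138, 137, 135, 137, 142, 142, 143, 143, 143, 142, 144, 145, 147, 146, 145, 143, 143, 140, 134, 129, 146, 178, 196, 203, 201, 198, 198, 199, 202, 205, 206, 209, 209, 209, 208, 208, 207, 205, 205, 205, 207, 208, 209, 208, 207, 205, 206, 206, 209, 210, 209, 208, 207, 205, 205, 206, 205, 203, 195, 178, 167, 163, 161, 162, 162, 158, 157, 155, 156, 158, 160, 161, 160, 158, 159, 158, 156, 151, 138, 119, 109, 109, 112, 117, 118, 121, 120, 121]
133 [131, 124, 110, 110, 115, 116, 106, 98, 115, 141, 155, 157, 158, 160, 163, 174, 186, 191, 182, 169, 163, 162, 160, 154, 141, 125, 112, 100, 95, 99, 120, 149, 168, 172, 172, 170, 169, 167, 169, 171, 173, 175, 178, 178, 178, 178, 179, 178, 177, 177, 179, 181, 182, 181, 180, 178, 177, 175, 176, 178, 180, 180, 177, 177, 177, 175, 176, 176, 169
[... 848 characters left out ...]
 211, 225, 230, 225, 209, 190, 174, 158, 150, 149, 149, 147, 148, 149, 150, 151, 151, 152, 150, 139, 111, 83, 71, 71, 71, 71, 70, 71, 71, 69, 63, 56, 66, 104, 136, 142, 126, 107, 106, 118, 121, 118, 116, 116, 116, 119, 121, 124, 127]
220 [63, 61, 63, 64, 63, 63, 61, 64, 66, 63, 53, 48, 48, 52, 74, 116, 147, 144, 108, 93, 111, 133, 142, 145, 145, 145, 145, 145, 144, 145, 145, 145, 147, 147, 147, 147, 146, 147, 148, 149, 148, 146, 137, 124, 128, 146, 164, 181, 195, 209, 224, 229, 224, 208, 191, 175, 158, 150, 149, 149, 150, 151, 151, 152, 153, 153, 153, 147, 128, 101, 81, 71, 70, 71, 71, 69, 70, 70, 67, 62, 57, 73, 113, 145, 147, 122, 105, 105, 110, 112, 110, 108, 112, 114, 113, 114, 116, 118]
```

View pics/s6.png

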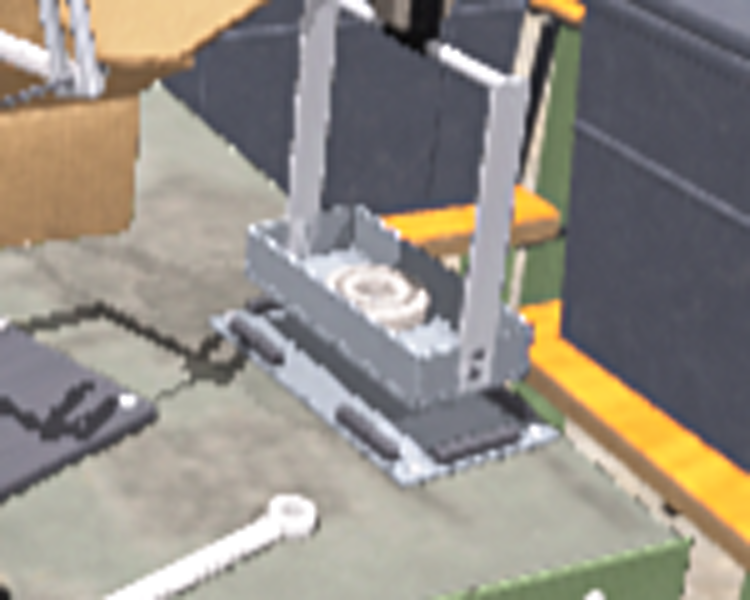

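Nest is centred about 1.3 mm (x) and 0.9 mm (z) from the basket, and the scene view agrees; the ring is in the basket. I'll correct and descend slowly.

```bash
python3 -m creep '[{"claw":4,"x":-1.3,"y":3,"z":-0.9,"rx":0,"ry":0,"rz":0},{"claw":4,"x":0,"y":5,"z":0,"rx":0,"ry":0,"rz":0},{"claw":4,"x":0,"y":5,"z":0,"rx":0,"ry":0,"rz":0},{"claw":4,"x":0,"y":4,"z":0,"rx":0,"ry":0,"rz":0},{"claw":4,"x":0,"y":0,"z":0,"rx":0,"ry":0,"rz":0}]' 45;for i in 1 2; do python3 -m creep '[{"claw":4,"x":0,"y":1.2,"z":0,"rx":0,"ry":0,"rz":0},{"claw":4,"x":0,"y":1.2,"z":0,"rx":0,"ry":0,"rz":0},{"claw":4,"x":0,"y":1.2,"z":0,"rx":0,"ry":0,"rz":0},{"claw":4,"x":0,"y":1.2,"z":0,"rx":0,"ry":0,"rz":0}]' 45; done
```

```text
time: 17.15
tool_pos: [0.5301, -0.2396, 0.193]
eef_rot: [[0.161, -0.001, -0.987], [0.987, 0.0, 0.161], [0.0, -1.0, 0.001]]
force: [0.3, 0.4, -3.3]
opening: 0.106
time: 17.65
tool_pos: [0.5303, -0.2397, 0.1887]
eef_rot: [[0.161, -0.0, -0.987], [0.987, -0.0, 0.161], [-0.0, -1.0, -0.0]]
force: [-1.0, -0.5, -4.2]
opening: 0.103
time: 18.15
tool_pos: [0.5303, -0.2397, 0.1839]
eef_rot: [[0.161, -0.0, -0.987], [0.987, -0.0, 0.161], [-0.0, -1.0, 0.0]]
force: [-1.0, 1.2, -3.9]
opening: 0.108
```

```bash
python3 -m creep '[{"claw":4,"x":0,"y":0.8,"z":0,"rx":0,"ry":0,"rz":0},{"claw":4,"x":0,"y":0.8,"z":0,"rx":0,"ry":0,"rz":0},{"claw":4,"x":0,"y":0.8,"z":0,"rx":0,"ry":0,"rz":0}]' 45;python3 -m creep '[{"claw":4,"x":0,"y":0.5,"z":0,"rx":0,"ry":0,"rz":0},{"claw":4,"x":0,"y":0.5,"z":0,"rx":0,"ry":0,"rz":0},{"claw":4,"x":0,"y":0,"z":0,"rx":0,"ry":0,"rz":0}]' 45
```

```text
time: 18.52
tool_pos: [0.5304, -0.2397, 0.1815]
eef_rot: [[0.161, 0.0, -0.987], [0.987, -0.0, 0.161], [-0.0, -1.0, -0.0]]
force: [0.9, 0.4, -3.7]
opening: 0.106
time: 18.9
tool_pos: [0.5303, -0.2397, 0.1806]
eef_rot: [[0.161, 0.0, -0.987], [0.987, -0.0, 0.161], [-0.0, -1.0, -0.0]]
force: [0.1, -0.7, -2.6]
opening: 0.109
```

```bash
python3 -m creep '[{"claw":4,"x":0,"y":0.4,"z":0,"rx":0,"ry":0,"rz":0},{"claw":4,"x":0,"y":0.4,"z":0,"rx":0,"ry":0,"rz":0},{"claw":4,"x":0,"y":0,"z":0,"rx":0,"ry":0,"rz":0}]' 45; python3 -c "
from plant import env;s=env.state();print(s['force'],s['ft_torque'])"
```

```text
time: 19.27
tool_pos: [0.5304, -0.2397, 0.1805]
eef_rot: [[0.161, 0.0, -0.987], [0.987, -0.001, 0.161], [-0.001, -1.0, -0.0]]
force: [-3.1, -0.0, 4.7]
opening: 0.107
[-3.14885685e+00 -4.87855073e-04  4.68140627e+00] [ 0.3188949   0.61489561 -0.02432116]
```

Contact at underside ≈ 3.9 mm: seated. Releasing gently.

```bash
python3 -m creep '[{"claw":9,"x":0,"y":-0.5,"z":0,"rx":0,"ry":0,"rz":0},{"claw":10,"x":0,"y":0,"z":0,"rx":0,"ry":0,"rz":0},{"claw":12,"x":0,"y":0,"z":0,"rx":0,"ry":0,"rz":0},{"claw":18,"x":0,"y":0,"z":0,"rx":0,"ry":0,"rz":0},{"claw":26,"x":0,"y":0,"z":0,"rx":0,"ry":0,"rz":0}]' 5;python3 -m creep '[{"claw":30,"x":0,"y":0,"z":0,"rx":0,"ry":0,"rz":0},{"claw":30,"x":0,"y":0,"z":0,"rx":0,"ry":0,"rz":0},{"claw":30,"x":0,"y":0,"z":0,"rx":0,"ry":0,"rz":0}]' 5; python3 -m creep '[{"claw":30,"x":0,"y":-8,"z":0,"rx":0,"ry":0,"rz":0},{"claw":30,"x":0,"y":-15,"z":0,"rx":0,"ry":0,"rz":0},{"claw":30,"x":0,"y":-25,"z":0,"rx":0,"ry":0,"rz":0},{"claw":30,"x":0,"y":-30,"z":0,"rx":0,"ry":0,"rz":0},{"claw":30,"x":0,"y":-30,"z":0,"rx":0,"ry":0,"rz":0}]' 5; python3 -m creep '[{"claw":30,"x":0,"y":-25,"z":0,"rx":0,"ry":0,"rz":0},{"claw":30,"x":0,"y":-10,"z":0,"rx":0,"ry":0,"rz":0},{"claw":30,"x":0,"y":0,"z":0,"rx":0,"ry":0,"rz":0},{"claw":30,"x":0,"y":0,"z":0,"rx":0,"ry":0,"rz":0}]' 5
python3 - <<'E'
from h import *
S=viewer.read_camera("scene");b=S["pixels"];cv2.imwrite("pics/s7.png",cv2.resize(b[137:297,310:480],None,fx=3.7,fy=3.7,interpolation=cv2.INTER_CUBIC))
E
```

```text
time: 19.9
tool_pos: [0.5304, -0.2397, 0.1802]
eef_rot: [[0.161, 0.0, -0.987], [0.987, -0.0, 0.161], [0.0, -1.0, -0.0]]
force: [0.5, 0.7, -0.4]
opening: 0.273
time: 20.27
tool_pos: [0.5303, -0.2397, 0.1803]
eef_rot: [[0.161, 0.0, -0.987], [0.987, -0.0, 0.161], [-0.0, -1.0, -0.0]]
force: [-0.1, 0.3, -0.3]
opening: 0.326
time: 20.9
tool_pos: [0.5305, -0.2396, 0.2905]
eef_rot: [[0.161, 0.001, -0.987], [0.987, -0.001, 0.161], [-0.0, -1.0, -0.001]]
force: [0.0, 0.2, -0.3]
opening: 0.331
time: 21.4
tool_pos: [0.5298, -0.2396, 0.3223]
eef_rot: [[0.161, -0.001, -0.987], [0.987, 0.001, 0.161], [0.0, -1.0, 0.002]]
force: [0.3, 0.1, -0.6]
opening: 0.327
```

Run:
```python
from h import *
np.set_printoptions(precision=1,suppress=True)
s=env.state();c=viewer.read_camera("wrist");g=c["pixels"].astype(int).mean(2)
def pr(t): # tool-frame xy offset about seated basket centre (.5305,-.2397), height z
    x,y,z=t;R=s["eef_rot"];return wproj(c,s,np.array([.5305,-.2397,z])+np.array([*(R[:2,0]*x+R[:2,2]*y),0]))
def W(u,v,z):
    o,d=wray(c,s,u,v);return (s["eef_rot"].T@(o+d*(z-o[2])/d[2]-s["tool_pos"])*1e3)[[0,2]]
# row across rim/nest at basket y=+55, ridges
for yy,zz in((.05,.034),(.06,.034)):
    u,v=pr((0,yy,zz));r=int(round(v));G=np.diff(g[r]);k=[j for j in range(250,390) if abs(G[j])>14 and abs(G[j])>=max(abs(G[j-1]),abs(G[j+1]))]
    print("row",r,[(round(W(j+.5,r,.034)[0],1),int(G[j])) for j in k])
u,v=pr((0,0,.206));m=(g<35).astype(np.uint8);n,l,st,ce=cv2.connectedComponentsWithStats(m)
print("exp block",u,v,[(st[i].tolist(),ce[i]) for i in range(1,n) if st[i][4]>60 and abs(ce[i][0]-u)<60 and ce[i][1]<v+60])
u0,v0=pr((0,.07,.004));u1,v1=pr((0,.1,.004));col=int(round(pr((.03,.08,.004))[0]))
rr=range(int(v1)-4,int(v0)+14);print("col",col,[(round(W(col,r,.004)[1],1),int(g[r,col])) for r in rr])
# ring: bright warm pixels
b=c["pixels"].astype(int);w=((b[...,2]-b[...,0]>12)&(g>140)).astype(np.uint8);w[:, :260]=0;w[:,380:]=0
ys,xs=np.nonzero(w[60:240]);print("ring px",len(xs),W(xs.mean(),60+ys.mean(),.019) if len(xs) else 0)
# scene: caps, spanner etc compare with first scene image
a0=cv2.imread("pics/scene0.png").astype(int);a1=viewer.read_camera("scene")["pixels"].astype(int)
for n,(y0,y1,x0,x1) in dict(spanner=(258,296,335,395),cap_marker=(275,315,245,335)).items(): print(n,np.abs(a0-a1)[y0:y1,x0:x1].max(2).__gt__(40).sum())
```

```text
row 137 [(np.float64(-57.9), -22), (np.float64(-55.0), 15), (np.float64(-47.7), -21), (np.float64(-36.0), 32), (np.float64(-30.2), 15), (np.float64(-2.7), 28), (np.float64(3.1), -32), (np.float64(19.1), -27), (np.float64(30.7), 37), (np.float64(35.0), -35)]
row 130 [(np.float64(-49.0), -18), (np.float64(-37.4), 33), (np.float64(-30.1), 15), (np.float64(-2.6), 27), (np.float64(3.1), -30), (np.float64(17.6), -22), (np.float64(30.6), 27), (np.float64(33.5), -24)]
exp block 320.69939621557927 197.40816759386877 [([316, 175, 8, 38, 298], array([319.5, 193.4]))]
col 340 [(np.float64(105.5), 119), (np.float64(104.0), 119), (np.float64(102.4), 119), (np.float64(100.8), 120), (np.float64(99.3), 120), (np.float64(97.7), 120), (np.float64(96.1), 121), (np.float64(94.6), 120), (np.float64(93.0), 119), (np.float64(91.5), 120), (np.float64(89.9), 119), (np.float64(88.3), 125), (np.float64(86.8), 146), (np.float64(85.2), 163), (np.float64(83.7), 168), (np.float64(82.1), 168), (np.float64(80.5), 168), (np.float64(79.0), 166), (np.float64(77.4), 163), (np.float64(75.9), 154), (np.float64(74.3), 144), (np.float64(72.8), 122), (np.float64(71.2), 90), (np.float64(69.6), 72), (np.float64(68.1), 67), (np.float64(66.5), 67), (np.float64(65.0), 67), (np.float64(63.4), 67), (np.float64(61.9), 66), (np.float64(60.3), 67), (np.float64(58.8), 67), (np.float64(57.2), 68), (np.float64(55.6), 70), (np.float64(54.1), 69), (np.float64(52.5), 67), (np.float64(51.0), 66), (np.float64(49.4), 68)]
ring px 1799 [-63.7   1.8]
spanner 4
cap_marker 0
```

```bash
python3 -c "
from plant import env;print(env.close_job())"
```

```text
the job is handed in; nothing more can be done
None
```

The basket is seated in the nest plate with the ring in it, and the job is handed in at about 21.7 s of the 72 s limit.

**Getting it off the hooks:** I pinched the grip block lightly, then at 45 N. My first 3 mm lift went straight up and pressed the bar against the front prongs: the wrist read 6.7 N sideways and 8.7 N down, weight included. I shifted 2 mm towards the posts, which cleared it. The rest of the 92 mm lift followed a lean of about 0.3 rad towards the posts with only the weight (about 4 N) showing. I then drew the basket 129 mm out towards the robot.

**Setting it down:** I turned it about 75°, took one correction from close by, and lowered it at 10 mm/s or slower. It touched down with about 8.5 N when the underside was at roughly 3.9 mm, against 4 mm nominal. I then opened the gripper and backed straight up clear of everything.

**Last checks:**
- **Basket:** in the wrist image after release, the rim measured about 70 mm wide and was centred in x to about 0.5 mm. The far plate edge was within about 1 mm of where it should be.
- **Tools and caps:** the areas of the scene image around the spanner, marker and caps were essentially unchanged from the start.
- **Not confirmed after release:** the 12-picture limit stopped me viewing a final picture, and my colour check for the ring was no use because it picked up the background. The ring was last seen in the basket just before the final descent, and the weight stayed the same until touchdown.

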